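# Unlatch a detector box and hold its lid at the balance point

## Robot

A 7-joint arm with a two-finger parallel gripper is mounted at the origin on the work surface. World frame = base frame: x ahead of the robot, y to its left, z up, the work surface at z = 0. Lengths are in m, angles in rad, forces in N, time in s.
With the tool pointing down it reaches from about 0.35 to 0.9 m from the base axis. Payload 7.2 kg.
Tool frame: the origin (TCP) lies midway between the tips of the shut fingers; the grasp point (between the pads) lies env.grasp_offset behind it (env.grasp_offset is the distance from the TCP to the grasp point, in m); z points along the fingers, y is the direction in which the jaws open and shut (so a half turn about z gives the same grasp; the last joint's range is limited). The gripper opens to 88 mm and grips with 3 to 60 N. Pads are 20 mm wide; open, the fingers measure 115 mm over their backs; the gripper's body (75 mm by 178 mm) begins 61 mm behind the grasp point.
Start: joints at [-1.279, 0.411, -0.013, 1.596, 0.006, 1.134, -0.082], TCP at [0.22, 0.585, 0.223] pointing down, gripper open.
Joint ranges: [-2.95, 2.95], [-0.29, 1.99], [-1.47, 1.44], [0.14, 2.54], [-1.03, 4.17], [0.13, 1.85], [-2.86, 2.86]. Speed limits (rad/s): [2.39, 2.39, 3.01, 3.01, 3.14, 3.14, 3.14].

## Interface

Orientations are given as a unit quaternion [x, y, z, w].
In Python, from bench import env gives the robot as it stands.
- The arm moves only by the tool send_rows, never from a script. Its argument "series" is a list of rows, each a list of 2 entries, a list of its own where there are three numbers: the shift along the tool's x, y, z in cm, then the turn, a rotation vector about the tool's x, y, z in degrees. A call has exactly 10 rows; each row is the pose to reach, as a shift and turn from the pose commanded when the call began, along the tool's axes at that moment; what a row does not reach only later rows make up. A row lasts 1/12 s, in which the tool goes at most 41.7 mm and 7.16 degrees, less where a joint would pass 70% of its speed; a pose out of reach is approached as far as the arm can. A call with a gripper value outside its range is refused whole. "grip" is the opening, from 0 (shut) to 1 (fully open), set as the call begins (left out, the last holds). The fingers move at their own pace and stop on an object; the grip force is fixed at half the most. Time passes only in rows, so rows that repeat a pose let the fingers close, or fill a call up. It gives the time, the measured TCP pose, the force and the opening at its end, in the units of the state.
- env.observe(): the state, without advancing time (a new reading comes with each control period).
- env.snapshot(name): name is "scene" or "top"; returns the picture (384x512x3 uint8, blue, green, red); there is no depth.
- env.get_calibration(name): a dict with "fx", "fy", "cx", "cy" (pixels), "eye" and "rotation" of the camera in the world. Camera axes: x right, y down, z forward; pixel columns grow to the right and rows downward; lengths in m; the calibration is good to about 2 mm. A picture is of the moment at which its call begins. get_calibration takes no time and is no camera call.
- env.finish_job(): hands the job in, once; it reports no verdict.
Trained networks look in the newest picture that a camera, given by its name, has taken for a name from the list of things; names that differ only in an ending like _2 or _b are one class to them, and where a whole thing is asked for, a point or a joint stands for the part that bears it (a point fixed in the world has none). Each returns a list of dicts, best first, with "score" (0 to 1); they miss things now and then, are a little off and sometimes report something else, mostly with a low value. They report only what shows in the picture. A call takes as long as a camera call.
- env.boxes_of(query, camera): "xy" ([column, row] in pixels, amid what is visible of it).
- env.place_of(query, camera): "xy" ([column, row] in pixels: a listed point, or the origin of a listed thing).
The state is a dict: "t": time; "joint_pos": joint angles; "dq": joint speeds; "effort": joint torques, N m; "eef_pos": TCP position; "tool_rot": TCP orientation; "force": force on the tool from outside, world axes, zero at the start; "torque": the same for the moment, N m; "gripper_width": finger opening in m.
Only numpy, scipy, OpenCV 4.12 (cv2) and the standard library are available. Lean on these libraries where they do the work, as an engineer would, in place of code of your own. Each camera call takes 0.05 s, during which the arm holds its last target.

## Task

Pull the spring-loaded T-handle latch on the front of the detector box out to its stop while the lid is still shut, then swing the lid up until it stands upright at its balance point. It has no stay, so keep hold of it there, so that it falls neither shut nor over backwards towards the mirror behind, and finish while still holding it like that so a colleague can reach in; do not let it tip back well past upright on the way, and leave the things around the box where they are.

Things in the scene. Friction and masses are not known exactly. Their poses are not given: they have to be found in the camera images.
- detector_box: dark grey box bolted to the table (cannot move), 160 (x) x 200 (y) x 100 high, lid of the same grey on it, lid top at 103. A lens tube (32 across) sticks out of its left side to y = 122, sockets on its right to y = -115. Origin: centre of its underside, on the table; x points from the front (latch, towards the robot) to the back (hinge), y to the left along the hinge, z up
- lid: its lid: plate 170 x 209 x 3 with a 24 deep skirt in front and at the sides, 0.35 to 0.58 kg with its latch. Origin on the hinge axis, in the middle; axes as the box's when shut, turning about y. Centre of mass 107 in front of the hinge axis and level with it when shut: it balances when the plate stands upright and falls freely either way from there (almost no friction, no stay)
- hinge_mid (a point): middle of the hinge axis, 84 behind the box's origin and 97 above the table; the axis runs along the box's y
- lid_swing (a joint): angle of the lid: 0 shut, grows as its front edge rises, 1.57 upright (the balance point), 2.7 all the way over backwards. With the bar pinched front and back from above, the hand can stay pointing down: the bar turns between the fingers
- tbar (a point): middle of the latch's T-bar: a black round bar, 10 thick, 84 long, lying along the hinge direction (box y) in front of the front skirt; moves with it. Latch in, lid shut: 126 in front of the box's origin, 89 above the table, 40 before the skirt. A steel sleeve 18 across joins it to the skirt in the middle, so a finger fits behind the bar only left or right of that
- latch (a joint): how far the T-bar is pulled out, in m: 0 in (bolt in the box wall, lid locked), stop at 0.012. The spring pulls back with 5 N at 0 and 9 N at the stop and draws the T-bar in when let go. The bolt clears the wall at 0.009; the lid cannot be lifted before. Once the lid is up by 0.1 rad the T-bar may go in again
- mirror: bystander: square black mirror mount (56 x 56) with a round mirror on a steel post with a round foot 60 across, 156 high, loose, behind the box; the lid would strike it if it fell over backwards. Origin under the foot
- bottle: bystander: small glass bottle with white cap, 56 across, 115 high, standing. Origin under its middle
- fork: bystander: flat steel clamping fork, 66 x 36 x 12, lying on the table. Origin on its underside
- driver: bystander: screwdriver 170 long with black handle, lying on the table. Origin under its middle

How it is judged:
By the outcome, as a careful person would: the job done as asked, in the order asked, and still so for the second after the job is handed in, while the arm keeps its last pose, push and grip.
It also fails if it takes over 45 s, if anything falls off the work surface, if the arm or the gripper's body presses on something with over 40 N, if the wrist force passes 120 N, or if a joint passes its speed limit or range.

## Working session

There is one attempt and no reset: what is moved stays moved. The work goes in short steps, Python scripts to look and compute and a tool call to move; the robot and the scene stay as the last step left them, time stands still between calls to the robot, and variables do not carry over. Pictures are saved under pics/ and viewed, and the job is handed in when it is done.

Besides the shell and the picture viewer there is one more tool, called after "Emit:" as a command line: name --argument value ..., lists and objects as JSON in quotes. send_rows: Moves the arm, as the interface text tells. Its arguments: {"type":"object","properties":{"series":{"type":"array","items":{"type":"array"}},"grip":{"type":"number"}},"required":["series"]}

```bash
mkdir -p pics; ls
python3 - <<'E'
from bench import env
import cv2,numpy as np
print(env.grasp_offset)
o=env.observe()
for k,v in o.items(): print(k,np.round(v,4))
for c in ("scene","top"):
    im=env.snapshot(c); cv2.imwrite(f"pics/{c}0.png",im)
    print(c,env.get_calibration(c))
    for q in ("tbar","hinge_mid","detector_box","lid","mirror","bottle","fork","driver"):
        print(q,[(np.round(d["xy"],1).tolist(),round(d["score"],2)) for d in env.place_of(q,c)[:2]])
E
```

```text
pics
0.0187
t 0.0
joint_pos [-1.2792  0.4119 -0.0128  1.597   0.0056  1.1343 -0.0822]
dq [-0.0007  0.0001  0.0004  0.0002  0.0013  0.0003 -0.0009]
effort [-4.00000e-04 -5.87973e+01  6.41200e-01 -2.91062e+01 -5.39000e-02
  1.87000e-02  1.00000e-04]
eef_pos [0.2199 0.5845 0.2218]
tool_rot [ 1.789e-01  9.839e-01 -8.000e-04 -1.000e-04]
force [ 0.902  -0.6075  0.2176]
torque [ 0.0864 -0.0323  0.0031]
gripper_width 0.0879
scene {'fx': 396.52840784463103, 'fy': 396.52840784463103, 'cx': 257.6798609872046, 'cy': 195.2578055151746, 'eye': array([0.97199845, 0.27192054, 0.79215965]), 'rotation': array([ 0.47463067,  0.8417018 , -0.22552122, -0.12411281])}
tbar [([275.8, 124.1], 0.69)]
hinge_mid [([232.7, 195.1], 0.89)]
detector_box [([253.0, 186.9], 0.84)]
lid [([234.0, 195.0], 0.8)]
mirror [([227.3, 261.8], 0.89)]
bottle [([338.9, 181.3], 0.65)]
fork [([318.1, 237.1], 0.67), ([232.3, 195.9], 0.27)]
driver [([173.4, 168.3], 0.63)]
top {'fx': 446.0551922799502, 'fy': 446.0551922799502, 'cx': 252.86516829411426, 'cy': 189.694432098719, 'eye': array([0.4401572 , 0.07220237, 1.0351534 ]), 'rotation': array([-0.70205371,  0.70579285, -0.06541249,  0.06854378])}
tbar [([290.0, 272.0], 0.46)]
hinge_mid [([277.0, 170.0], 0.9)]
detector_box [([281.6, 218.6], 0.91), ([213.6, 269.6], 0.18)]
lid []
mirror [([257.5, 139.9], 0.95)]
bottle [([210.4, 266.0], 0.95)]
fork [([199.4, 203.0], 0.86)]
driver [([363.7, 190.1], 0.83)]
```

View pics/scene0.png

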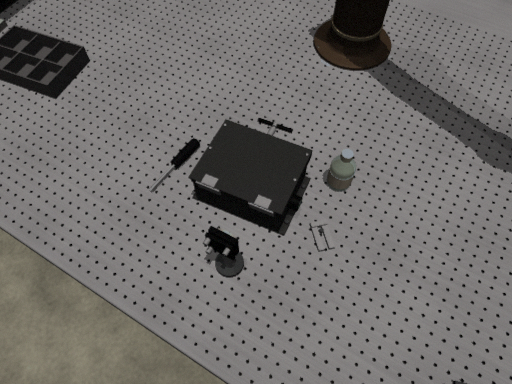

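View pics/top0.png

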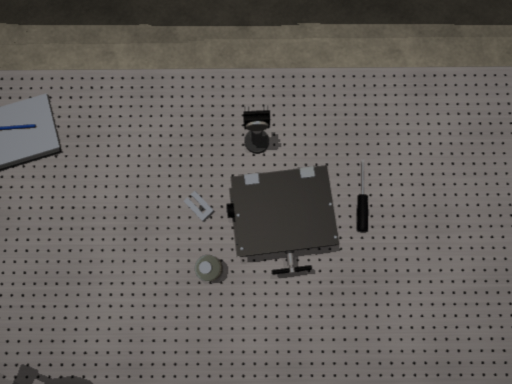

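```bash
cat > h.py <<'E'
import numpy as np,cv2
from scipy.spatial.transform import Rotation as R
from scipy.optimize import least_squares
from bench import env
C={c:env.get_calibration(c) for c in("scene","top")}
def proj(c,P):
    k=C[c];p=R.from_quat(k["rotation"]).inv().apply(np.atleast_2d(P)-k["eye"])
    return np.c_[k["fx"]*p[:,0]/p[:,2]+k["cx"],k["fy"]*p[:,1]/p[:,2]+k["cy"]]
def ray(c,xy,z):
    k=C[c];d=R.from_quat(k["rotation"]).apply([(xy[0]-k["cx"])/k["fx"],(xy[1]-k["cy"])/k["fy"],1])
    return k["eye"]+d*(z-k["eye"][2])/d[2]
def tri(a,b):
    f=lambda P:np.r_[proj("scene",P)[0]-a,proj("top",P)[0]-b]
    s=least_squares(f,[.5,0,.1]);return s.x,s.fun
E
python3 - <<'E'
from h import *
S=dict(tbar=(275.8,124.1),hinge_mid=(232.7,195.1),detector_box=(253,186.9),mirror=(227.3,261.8),bottle=(338.9,181.3),fork=(318.1,237.1),driver=(173.4,168.3))
T=dict(tbar=(290,272),hinge_mid=(277,170),detector_box=(281.6,218.6),mirror=(257.5,139.9),bottle=(210.4,266),fork=(199.4,203),driver=(363.7,190.1))
Z=dict(tbar=.089,hinge_mid=.097)
for k in S:
    print(k,*[np.round(v,4) for v in tri(S[k],T[k])],np.round(ray("scene",S[k],Z.get(k,0)),4),np.round(ray("top",T[k],Z.get(k,0)),4))
E
```

```text
tbar [ 0.447  -0.0014  0.0879] [ 0.396   0.0672  0.3381 -0.1443] [ 0.448  -0.0019  0.089 ] [ 0.4467 -0.0006  0.089 ]
hinge_mid [0.662  0.0228 0.1051] [ 0.5995  0.1069  0.5883 -0.2812] [0.6588 0.0186 0.097 ] [0.6633 0.0236 0.097 ]
detector_box [ 0.5702  0.0099 -0.0043] [-0.2442 -0.0423 -0.226   0.1012] [0.5721 0.0118 0.    ] [0.5699 0.0096 0.    ]
mirror [0.7588 0.0643 0.0087] [ 0.1198  0.0212  0.1268 -0.0594] [0.7565 0.0617 0.    ] [0.7613 0.0645 0.    ]
bottle [0.4609 0.1755 0.0079] [-0.9005 -0.1349 -0.8557  0.2695] [0.455  0.1765 0.    ] [0.4617 0.1744 0.    ]
fork [0.608  0.2006 0.0019] [ 0.5338  0.0816  0.5595 -0.1854] [0.6075 0.1994 0.    ] [0.6078 0.2022 0.    ]
driver [ 0.6321 -0.1785  0.0096] [-2.0691 -0.4074 -1.7914  1.0683] [ 0.6263 -0.1791  0.    ] [ 0.6365 -0.1852  0.    ]
```

Run:
```python
from h import *
o=np.array([.5705,.0105]);a=np.radians(6)
import sys
def W(P,o=o,a=a):
    P=np.array(P,float);c,s=np.cos(a),np.sin(a)
    return np.c_[o[0]+c*P[:,0]-s*P[:,1],o[1]+s*P[:,0]+c*P[:,1],P[:,2]]
P=W([[-.126,.042,.089],[-.126,-.042,.089],[-.086,-.1045,.103],[-.086,.1045,.103],[.084,.1045,.103],[.084,-.1045,.103],[.084,0,.097],[-.126,0,.089]])
for c,(x0,y0,w,h) in dict(top=(200,150,160,140),scene=(170,100,160,140)).items():
    im=cv2.imread(f"pics/{c}0.png")
    k=5
    cr=cv2.resize(im[y0:y0+h,x0:x0+w],None,fx=k,fy=k,interpolation=cv2.INTER_CUBIC)
    cr=np.clip(cr.astype(float)*1.8,0,255).astype(np.uint8)
    for u,v in proj(c,P):
        cv2.drawMarker(cr,(int((u+.5-x0)*k),int((v+.5-y0)*k)),(0,0,255),0,10,1)
    cv2.imwrite(f"pics/{c}crop0.png",cr[:600,:800])
```

```text
(no output)
```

View pics/topcrop0.png

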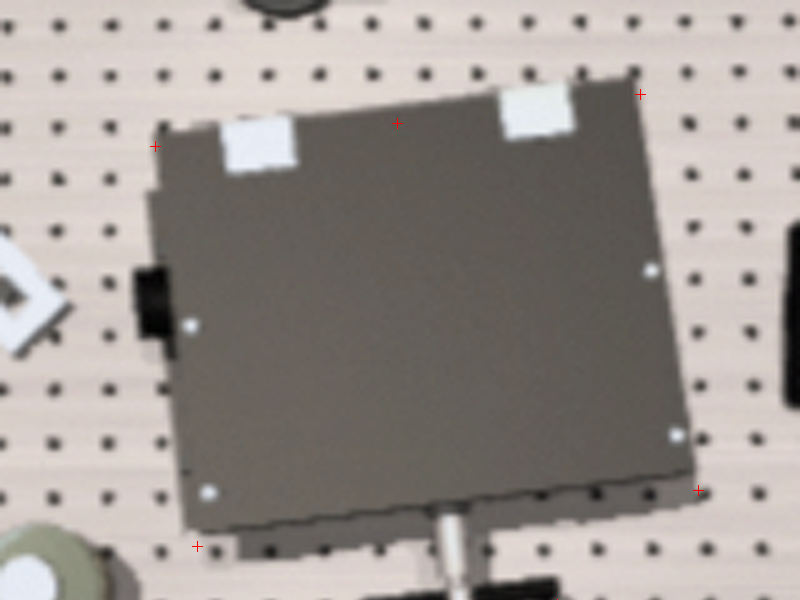

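View pics/scenecrop0.png

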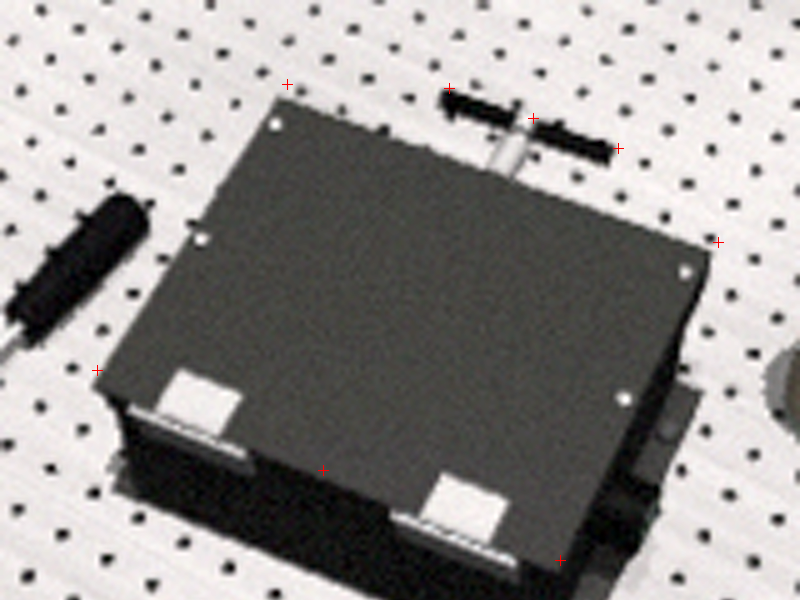

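```bash
cat >> h.py <<'E'
def W(P,o,a):
    P=np.array(P,float);c,s=np.cos(a),np.sin(a)
    return np.c_[o[0]+c*P[:,0]-s*P[:,1],o[1]+s*P[:,0]+c*P[:,1],P[:,2]]
E
python3 - <<'E'
from h import *
im=cv2.imread("pics/top0.png")
cv2.imwrite("pics/tc2.png",cv2.resize(im[230:300,240:340],None,fx=8,fy=8,interpolation=cv2.INTER_CUBIC))
L=[[-.086,-.1045,.103],[-.086,.1045,.103],[.084,.1045,.103],[.084,-.1045,.103]]
top=np.array([(693,470),(186,530),(158,132),(633,78)])/5+[200,150]-.5
sc=np.array([(278,98),(710,252),(555,568),(97,387)])/5+[170,100]-.5
B=[[-.126,-.042,.089],[-.126,.042,.089]];bs=np.array([(443,98),(610,155)])/5+[170,100]-.5
def f(p,which):
    r=[]
    if 't' in which:r.append(proj("top",W(L,p[:2],p[2]))-top)
    if 's' in which:r+= [proj("scene",W(L,p[:2],p[2]))-sc, proj("scene",W(B,p[:2],p[2]))-bs]
    return np.concatenate(r).ravel()
for w in("t","s","ts"):
    s=least_squares(f,[.57,.01,.1],args=(w,));print(w,np.round(s.x[:2],4),np.degrees(s.x[2]),np.round(s.fun,1))
    print(W([[-.126,0,.089],[.084,0,.097]],s.x[:2],s.x[2]).round(4))
E
```

```text
t [0.5777 0.0127] 5.931320877853119 [-0.2  0.7  1.1 -0.3 -1.4 -0.4  0.4  0. ]
[[ 4.523e-01 -4.000e-04  8.900e-02]
 [ 6.612e-01  2.130e-02  9.700e-02]]
s [0.5766 0.0114] 6.696830712879853 [-0.  -0.5  0.6 -0.4  0.8  0.7 -1.1 -0.4 -0.4 -0.1  0.1  0.3]
[[ 0.4515 -0.0033  0.089 ]
 [ 0.6601  0.0212  0.097 ]]
ts [0.5772 0.0119] 6.377891258881129 [ 0.4  0.5  1.9  0.3 -1.3  0.2  0.4 -0.1  0.3 -0.4  0.8  0.1  0.5  1.2
 -1.1 -0.4 -0.   0.2  0.4  0.8]
[[ 0.452  -0.0021  0.089 ]
 [ 0.6607  0.0212  0.097 ]]
```

View pics/tc2.png

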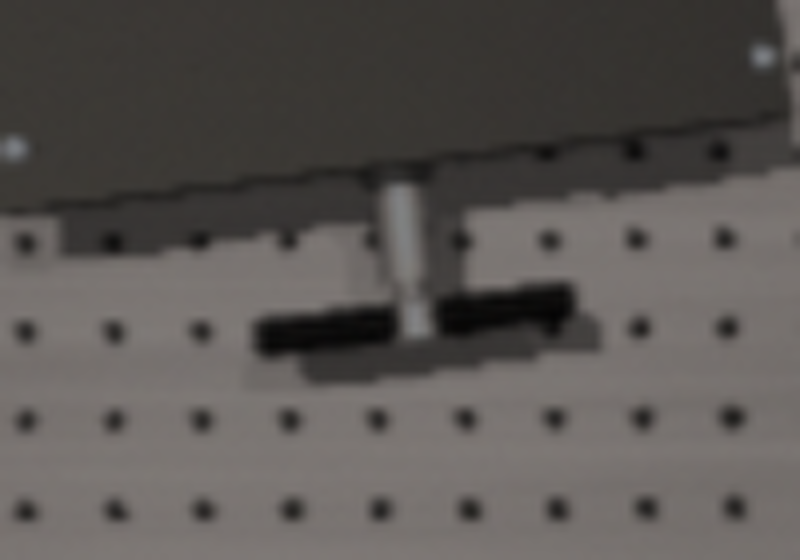

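```bash
cat >> h.py <<'E'
O=np.array([.5772,.0119]);A=np.radians(6.3)
BX=np.array([np.cos(A),np.sin(A),0]);BY=np.array([-np.sin(A),np.cos(A),0]);BZ=np.array([0,0,1.])
def box(p): return W([p],O,A)[0]
RT=R.from_matrix(np.c_[np.cross(BX,-BZ),BX,-BZ])   # tool x,y,z columns
def rel(p,rot=RT):
    o=env.observe();q=R.from_quat(o["tool_rot"])
    print("t",o["t"],"tcp",o["eef_pos"].round(4),"F",o["force"].round(1),"w",round(o["gripper_width"],4),"j",o["joint_pos"].round(2))
    print("shift cm",(q.inv().apply(np.array(p)-o["eef_pos"])*100).round(2),"turn",np.degrees((q.inv()*rot).as_rotvec()).round(2))
def inbox(p):
    d=np.array(p)-[*O,0];return np.array([d@BX,d@BY,d[2]])
E
python3 - <<'E'
from h import *
print(RT.as_matrix().round(2)); p=box([-.126,-.027,.16]);print(p);rel(p)
print(ray("top",(291.4,269.4),.089),inbox(ray("top",(291.4,269.4),.089)))
E
```

```text
[[-0.11  0.99  0.  ]
 [ 0.99  0.11  0.  ]
 [ 0.    0.   -1.  ]]
[ 0.45492375 -0.02876347  0.16      ]
t 0.9 tcp [0.22   0.585  0.2227] F [ 0.3 -0.   1.1] w 0.0878 j [-1.28  0.41 -0.01  1.6   0.01  1.13 -0.08]
shift cm [-43.59 -49.18   6.26] turn [ 0.   -0.   63.09]
[ 0.45198412 -0.00364984  0.089     ] [-0.12616605 -0.00171546  0.089     ]
```

Emit:
send_rows --series '[[[-1.2,-1.4,0],[0,0,2]],[[-3.6,-4.1,0],[0,0,5]],[[-6.2,-7,0],[0,0,9]],[[-8.8,-9.9,0],[0,0,13]],[[-11.4,-12.8,0],[0,0,17]],[[-14,-15.7,0],[0,0,21]],[[-16.5,-18.6,0],[0,0,25]],[[-19,-21.5,0],[0,0,29]],[[-21.6,-24.3,0],[0,0,33]],[[-24,-27.1,0],[0,0,37]]]' --grip 0.34

```text
t: 1.73
eef_pos: [0.3498, 0.245, 0.223]
tool_rot: [0.483, 0.875, 0.001, 0.0]
force: [1.3, 0.4, -0.4]
gripper_width: 0.0299
```

Run:
```python
from h import *
rel(box([-.126,-.027,.16]))
```

```text
t 1.7333 tcp [0.3498 0.245  0.223 ] F [ 1.3  0.4 -0.4] w 0.0299 j [-0.95  0.06  0.24  2.06 -0.02  1.02 -0.14]
shift cm [-28.77  -5.68   6.28] turn [ 0.05 -0.04 25.87]
```

Emit:
send_rows --series '[[[-3,-0.6,0],[0,0,3]],[[-6.4,-1.2,0],[0,0,6]],[[-10,-1.9,0.5],[0,0,9.5]],[[-13.6,-2.6,1.5],[0,0,13]],[[-17.2,-3.3,2.5],[0,0,16.5]],[[-20.8,-4,3.5],[0,0,20]],[[-24,-4.7,4.5],[0,0,23]],[[-27,-5.3,5.5],[0,0,25]],[[-28.8,-5.7,6.3],[0,0,25.9]],[[-28.8,-5.7,6.3],[0,0,25.9]]]'

```text
t: 2.57
eef_pos: [0.4557, -0.0308, 0.1587]
tool_rot: [0.668, 0.744, -0.001, 0.0]
force: [-0.7, -0.8, -0.2]
gripper_width: 0.0297
```

Run:
```python
from h import *
rel(box([-.126,-.027,.07]))
for c in("scene","top"):
    im=env.snapshot(c)
    x0,y0=(220,60) if c=="scene" else (230,200)
    cv2.imwrite(f"pics/{c}1.png",np.clip(cv2.resize(im[y0:y0+100,x0:x0+130],None,fx=6,fy=6,interpolation=2)*1.6,0,255).astype(np.uint8))
o=env.observe()
print(proj("top",[o["eef_pos"]]),proj("scene",[o["eef_pos"]]))
```

```text
t 2.5667 tcp [ 0.4557 -0.0308  0.1587] F [-0.7 -0.8 -0.2] w 0.0297 j [-0.52  0.21  0.56  2.09 -0.14  0.88  0.23]
shift cm [ 0.23 -0.04  8.87] turn [-0.05  0.11 -0.16]
[[306.49833877 267.17126799]] [[264.94178546  99.98893021]]
```

View pics/scene1.png

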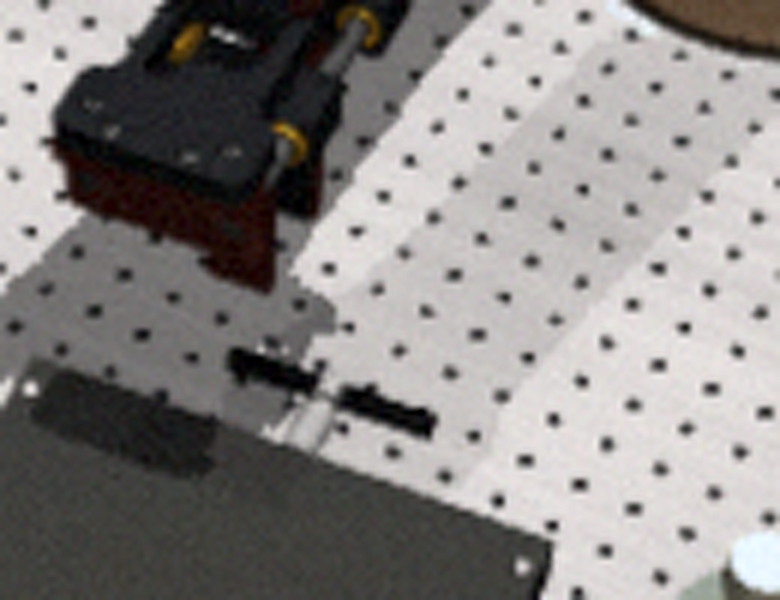

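View pics/top1.png

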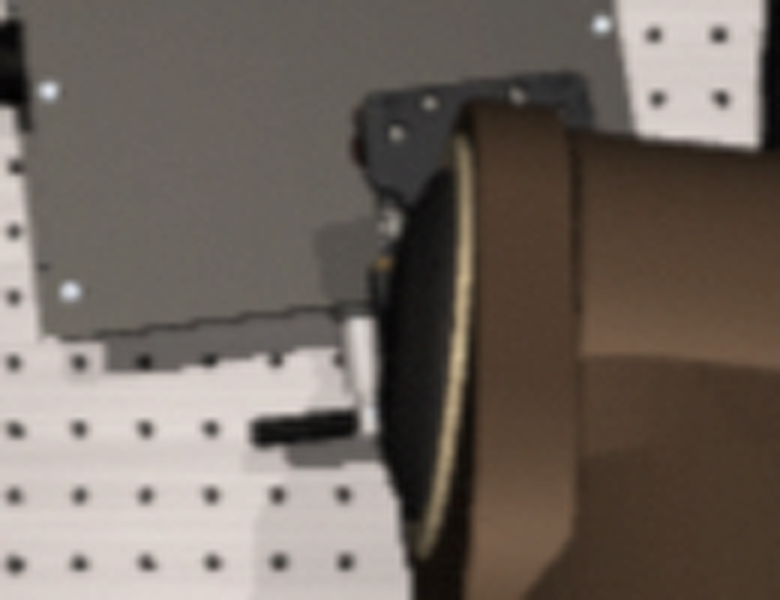

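Emit:
send_rows --series '[[[0.1,0,1],[0,0,0]],[[0.2,0,2.5],[0,0,0]],[[0.2,0,4],[0,0,0]],[[0.2,0,5],[0,0,0]],[[0.2,0,6],[0,0,0]],[[0.2,0,7],[0,0,0]],[[0.2,0,7.8],[0,0,0]],[[0.2,0,8.4],[0,0,0]],[[0.2,0,8.8],[0,0,0]],[[0.2,0,8.8],[0,0,0]]]'

```text
t: 3.5
eef_pos: [0.4549, -0.025, 0.071]
tool_rot: [0.666, 0.746, -0.0, -0.0]
force: [-0.8, -0.5, 0.1]
gripper_width: 0.0299
```

Run:
```python
from h import *
rel(box([-.126,-.027,.0703]))
for c in("scene",):
    im=env.snapshot(c)
    x0,y0=(220,60) if c=="scene" else (230,200)
    cv2.imwrite(f"pics/{c}2.png",np.clip(cv2.resize(im[y0:y0+100,x0:x0+130],None,fx=6,fy=6,interpolation=2)*1.6,0,255).astype(np.uint8))
```

```text
t 3.5 tcp [ 0.4549 -0.025   0.071 ] F [-0.8 -0.5  0.1] w 0.0299 j [-0.46  0.36  0.49  2.17 -0.28  0.67  0.34]
shift cm [-0.38 -0.04  0.07] turn [-0.05  0.    0.17]
```

View pics/scene2.png

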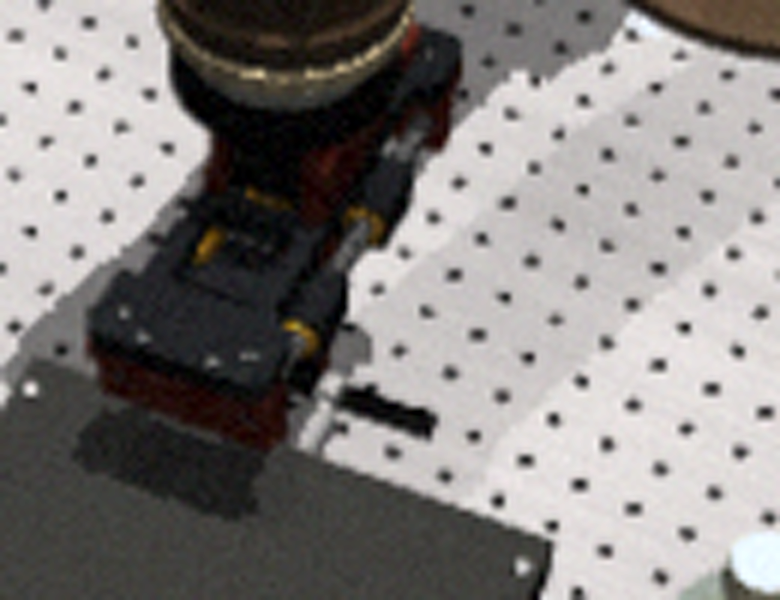

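Emit:
send_rows --series '[[[-0.2,0,0],[0,0,0]],[[-0.4,0,0],[0,0,0]],[[-0.4,0,0],[0,0,0]],[[-0.4,0,0],[0,0,0]],[[-0.4,0,0],[0,0,0]],[[-0.4,0,0],[0,0,0]],[[-0.4,0,0],[0,0,0]],[[-0.4,0,0],[0,0,0]],[[-0.4,0,0],[0,0,0]],[[-0.4,0,0],[0,0,0]]]'

```text
t: 4.38
eef_pos: [0.4556, -0.0288, 0.0716]
tool_rot: [0.666, 0.746, -0.0, -0.0]
force: [-0.2, -0.2, 0.4]
gripper_width: 0.0298
```

Emit:
send_rows --series '[[[0,0,0],[0,0,0]],[[0,0,0],[0,0,0]],[[0,0,0],[0,0,0]],[[0,0,0],[0,0,0]],[[0,0,0],[0,0,0]],[[0,0,0],[0,0,0]],[[0,0,0],[0,0,0]],[[0,0,0],[0,0,0]],[[0,0,0],[0,0,0]],[[0,0,0],[0,0,0]]]' --grip 0

```text
t: 5.22
eef_pos: [0.4548, -0.029, 0.0714]
tool_rot: [0.666, 0.746, -0.0, -0.001]
force: [-5.1, -1.6, 3.2]
gripper_width: 0.0093
```

Run:
```python
from h import *
rel(box([-.126,-.027,.0703]))
```

```text
t 5.2167 tcp [ 0.4548 -0.029   0.0714] F [-5.1 -1.6  3.2] w 0.0093 j [-0.45  0.36  0.49  2.17 -0.28  0.67  0.35]
shift cm [0.02 0.02 0.11] turn [-0.09 -0.02  0.18]
```

Emit:
send_rows --series '[[[0,-0.2,0],[0,0,0]],[[0,-0.4,0],[0,0,0]],[[0,-0.6,0],[0,0,0]],[[0,-0.8,0],[0,0,0]],[[0,-1.0,0],[0,0,0]],[[0,-1.1,0],[0,0,0]],[[0,-1.2,0],[0,0,0]],[[0,-1.3,0],[0,0,0]],[[0,-1.3,0],[0,0,0]],[[0,-1.3,0],[0,0,0]]]'

```text
t: 6.05
eef_pos: [0.4462, -0.03, 0.0726]
tool_rot: [0.666, 0.746, 0.002, 0.003]
force: [7.0, 0.7, -3.1]
gripper_width: 0.009
```

Run:
```python
from h import *
rel(box([-.138,-.027,.0703])); print(inbox(env.observe()["eef_pos"]))
```

```text
t 6.05 tcp [ 0.4462 -0.03    0.0726] F [ 7.   0.7 -3.1] w 0.009 j [-0.45  0.34  0.5   2.2  -0.27  0.65  0.35]
shift cm [ 0.03 -0.32  0.22] turn [0.39 0.05 0.22]
[-0.13483053 -0.02726091  0.07256741]
```

Emit:
send_rows --series '[[[0,-0.1,0],[0,0,0]],[[0,-0.2,0],[0,0,0]],[[0,-0.3,0],[0,0,0]],[[0,-0.4,0],[0,0,0]],[[0,-0.5,0],[0,0,0]],[[0,-0.6,0],[0,0,0]],[[0,-0.7,0],[0,0,0]],[[0,-0.8,0],[0,0,0]],[[0,-0.8,0],[0,0,0]],[[0,-0.8,0],[0,0,0]]]'

```text
t: 6.88
eef_pos: [0.4428, -0.0304, 0.0739]
tool_rot: [0.666, 0.746, 0.005, 0.006]
force: [15.3, 3.0, -3.0]
gripper_width: 0.0093
```

Run:
```python
from h import *
rel(box([-.138,-.027,.0703])); print(inbox(env.observe()["eef_pos"]))
im=env.snapshot("scene")
x0,y0=(220,60)
cv2.imwrite(f"pics/scene3.png",np.clip(cv2.resize(im[y0:y0+100,x0:x0+130],None,fx=6,fy=6,interpolation=2)*1.6,0,255).astype(np.uint8))
for q in("tbar","hinge_mid"):print(env.place_of(q,"scene"))
```

```text
t 6.8833 tcp [ 0.4428 -0.0304  0.0739] F [15.3  3.  -3. ] w 0.0093 j [-0.46  0.33  0.5   2.21 -0.26  0.64  0.35]
shift cm [0.03 0.02 0.36] turn [0.87 0.1  0.25]
[-0.13823648 -0.02731552  0.0739156 ]
[{'xy': [277.6, 120.3], 'score': 0.71}]
[{'xy': [232.6, 195.0], 'score': 0.67}]
```

View pics/scene3.png

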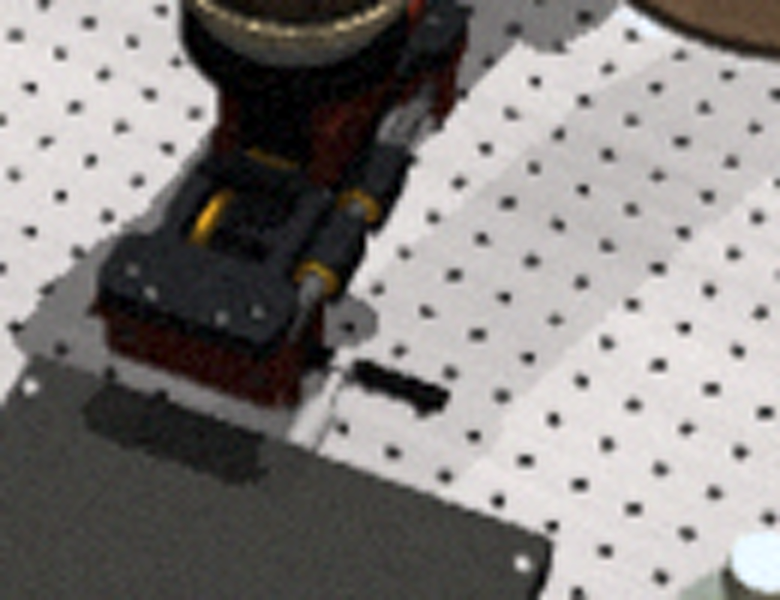

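Run:
```python
import numpy as np
th=np.r_[.02,np.arange(.05,1.62,.04)]
Rr=np.interp(th,[0,.4,.8,1.57],[.230,.230,.223,.219])
dx=.230-Rr*np.cos(th)-.008*np.sin(th); dz=Rr*np.sin(th)+.008*(1-np.cos(th))
for t,a,b in zip(th,dx,dz): print(round(t,2),round(a*100,2),round(b*100,2))
```

```text
0.02 -0.01 0.46
0.05 -0.01 1.15
0.09 0.02 2.07
0.13 0.09 2.99
0.17 0.2 3.9
0.21 0.34 4.81
0.25 0.52 5.72
0.29 0.73 6.61
0.33 0.98 7.5
0.37 1.27 8.37
0.41 1.6 9.23
0.45 2.02 10.05
0.49 2.47 10.84
0.53 2.95 11.62
0.57 3.46 12.38
0.61 3.99 13.11
0.65 4.55 13.82
0.69 5.14 14.5
0.73 5.76 15.16
0.77 6.4 15.79
0.81 7.05 16.4
0.85 7.7 17.01
0.89 8.37 17.59
0.93 9.07 18.14
0.97 9.78 18.67
1.01 10.52 19.17
1.05 11.27 19.63
1.09 12.05 20.07
1.13 12.84 20.47
1.17 13.64 20.84
1.21 14.45 21.18
1.25 15.28 21.49
1.29 16.12 21.76
1.33 16.97 22.0
1.37 17.83 22.2
1.41 18.69 22.37
1.45 19.56 22.51
1.49 20.43 22.61
1.53 21.31 22.67
1.57 22.18 22.7
1.61 23.06 22.71
```

Emit:
send_rows --series '[[[0,0,-0.2],[0,0,0]],[[0,0,-0.5],[0,0,0]],[[0,0,-0.8],[0,0,0]],[[0,0,-1.2],[0,0,0]],[[0,0,-1.6],[0,0,0]],[[0,0,-2.1],[0,0,0]],[[0,0.1,-2.6],[0,0,0]],[[0,0.1,-3.0],[0,0,0]],[[0,0.1,-3.5],[0,0,0]],[[0,0.2,-3.9],[0,0,0]]]'

```text
t: 7.87
eef_pos: [0.4455, -0.0301, 0.1135]
tool_rot: [0.665, 0.746, 0.006, 0.006]
force: [19.5, 2.3, -6.0]
gripper_width: 0.0091
```

Run:
```python
from h import *
rel(box([-.138,-.027,.0703])); print(inbox(env.observe()["eef_pos"]))
im=env.snapshot("scene")
x0,y0=(160,40)
cv2.imwrite(f"pics/scene4.png",np.clip(cv2.resize(im[y0:y0+200,x0:x0+250],None,fx=3,fy=3,interpolation=2)*1.6,0,255).astype(np.uint8))
```

```text
t 7.8667 tcp [ 0.4455 -0.0301  0.1135] F [19.5  2.3 -6. ] w 0.0091 j [-0.5   0.26  0.54  2.17 -0.2   0.74  0.28]
shift cm [ 0.03 -0.32  4.32] turn [0.99 0.1  0.26]
[-0.13552938 -0.02726356  0.11351909]
```

View pics/scene4.png

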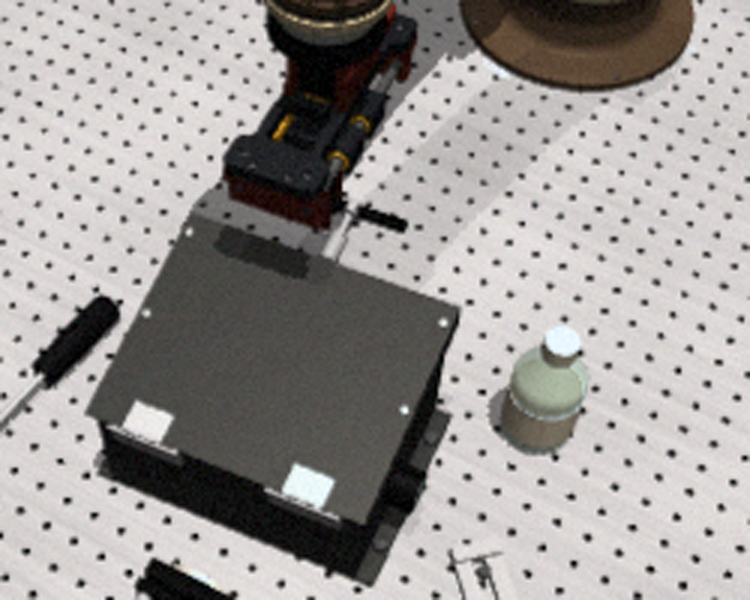

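Run:
```python
import numpy as np
th=np.r_[.17,np.arange(.21,1.6,.04)]
Rr=np.interp(th,[.17,.55,1.57],[.230,.222,.218])
dx=.230-Rr*np.cos(th)-.008*np.sin(th); dz=Rr*np.sin(th)+.008*(1-np.cos(th))
for i in range(0,40,10):
  b=min(i,len(th)-1)
  print([(round(th[j],2),round((dx[j]-dx[b])*100,1),round(-(dz[j]-dz[b])*100,1)) for j in range(i+1,min(i+11,len(th)))])
```

```text
[(np.float64(0.21), np.float64(0.2), np.float64(-0.9)), (np.float64(0.25), np.float64(0.5), np.float64(-1.8)), (np.float64(0.29), np.float64(0.8), np.float64(-2.6)), (np.float64(0.33), np.float64(1.1), np.float64(-3.5)), (np.float64(0.37), np.float64(1.5), np.float64(-4.3)), (np.float64(0.41), np.float64(1.9), np.float64(-5.1)), (np.float64(0.45), np.float64(2.3), np.float64(-5.9)), (np.float64(0.49), np.float64(2.7), np.float64(-6.7)), (np.float64(0.53), np.float64(3.2), np.float64(-7.5)), (np.float64(0.57), np.float64(3.7), np.float64(-8.2))]
[(np.float64(0.61), np.float64(0.5), np.float64(-0.7)), (np.float64(0.65), np.float64(1.0), np.float64(-1.5)), (np.float64(0.69), np.float64(1.5), np.float64(-2.2)), (np.float64(0.73), np.float64(2.1), np.float64(-2.9)), (np.float64(0.77), np.float64(2.7), np.float64(-3.5)), (np.float64(0.81), np.float64(3.3), np.float64(-4.2)), (np.float64(0.85), np.float64(3.9), np.float64(-4.8)), (np.float64(0.89), np.float64(4.6), np.float64(-5.3)), (np.float64(0.93), np.float64(5.3), np.float64(-5.9)), (np.float64(0.97), np.float64(6.0), np.float64(-6.4))]
[(np.float64(1.01), np.float64(0.7), np.float64(-0.5)), (np.float64(1.05), np.float64(1.5), np.float64(-1.0)), (np.float64(1.09), np.float64(2.2), np.float64(-1.4)), (np.float64(1.13), np.float64(3.0), np.float64(-1.8)), (np.float64(1.17), np.float64(3.8), np.float64(-2.2)), (np.float64(1.21), np.float64(4.6), np.float64(-2.5)), (np.float64(1.25), np.float64(5.4), np.float64(-2.8)), (np.float64(1.29), np.float64(6.3), np.float64(-3.1)), (np.float64(1.33), np.float64(7.1), np.float64(-3.3)), (np.float64(1.37), np.float64(8.0), np.float64(-3.6))]
[(np.float64(1.41), np.float64(0.9), np.float64(-0.2)), (np.float64(1.45), np.float64(1.7), np.float64(-0.3)), (np.float64(1.49), np.float64(2.6), np.float64(-0.4)), (np.float64(1.53), np.float64(3.5), np.float64(-0.5)), (np.float64(1.57), np.float64(4.3), np.float64(-0.5))]
```

Emit:
send_rows --series '[[[0,0.2,-0.9],[0,0,0]],[[0,0.5,-1.8],[0,0,0]],[[0,0.8,-2.6],[0,0,0]],[[0,1.1,-3.5],[0,0,0]],[[0,1.5,-4.3],[0,0,0]],[[0,1.9,-5.1],[0,0,0]],[[0,2.3,-5.9],[0,0,0]],[[0,2.7,-6.7],[0,0,0]],[[0,3.2,-7.5],[0,0,0]],[[0,3.7,-8.2],[0,0,0]]]'

```text
t: 8.75
eef_pos: [0.4758, -0.0265, 0.1935]
tool_rot: [0.666, 0.746, 0.002, 0.002]
force: [5.5, 0.4, -6.8]
gripper_width: 0.0091
```

```bash
cat >> h.py <<'E'
def st():
    rel(box([.076,-.027,.29])); o=env.observe();b=inbox(o["eef_pos"]-.0187*R.from_quat(o["tool_rot"]).apply([0,0,1]))
    v=b-[.084,0,.097];print("gp box",b.round(4),"r",np.hypot(v[0],v[2]).round(4),"theta",(np.arctan2(v[2],-v[0])+np.arctan2(.008,.215)).round(3))
E
python3 -c "
from h import *
st()"
```

```text
t 8.75 tcp [ 0.4758 -0.0265  0.1935] F [ 5.5  0.4 -6.8] w 0.0091 j [-0.54  0.19  0.57  2.01 -0.13  0.96  0.21]
shift cm [-0.07 18.15 -9.57] turn [0.26 0.02 0.21]
gp box [-0.1051 -0.027   0.2122] r 0.2214 theta 0.584
```

Tracks well (θ≈0.57, lid follows). Continue.

Emit:
send_rows --series '[[[0,0.5,-0.7],[0,0,0]],[[0,1.0,-1.5],[0,0,0]],[[0,1.5,-2.2],[0,0,0]],[[0,2.1,-2.9],[0,0,0]],[[0,2.7,-3.5],[0,0,0]],[[0,3.3,-4.2],[0,0,0]],[[0,3.9,-4.8],[0,0,0]],[[0,4.6,-5.3],[0,0,0]],[[0,5.3,-5.9],[0,0,0]],[[0,6.0,-6.4],[0,0,0]]]'

```text
t: 9.58
eef_pos: [0.5347, -0.0195, 0.2556]
tool_rot: [0.666, 0.746, 0.0, 0.001]
force: [8.5, -1.2, -12.9]
gripper_width: 0.0093
```

```bash
python3 -c "
from h import *
st()
im=env.snapshot('scene');cv2.imwrite('pics/scene5.png',np.clip(im*1.6,0,255).astype(np.uint8))"
```

```text
t 9.5833 tcp [ 0.5347 -0.0195  0.2556] F [  8.5  -1.2 -12.9] w 0.0093 j [-0.53  0.24  0.58  1.8  -0.14  1.14  0.21]
shift cm [-0.09 12.18 -3.41] turn [0.12 0.05 0.22]
gp box [-0.0458 -0.0266  0.2743] r 0.2197 theta 0.976
```

View pics/scene5.png

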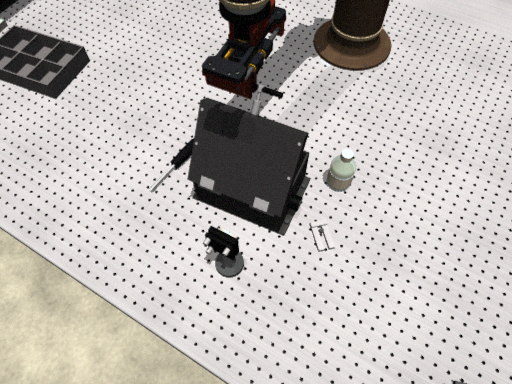

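Emit:
send_rows --series '[[[0,0.7,-0.4],[0,0,0]],[[0,1.5,-0.8],[0,0,0]],[[0,2.2,-1.2],[0,0,0]],[[0,3.0,-1.6],[0,0,0]],[[0,3.8,-2.0],[0,0,0]],[[0,4.6,-2.3],[0,0,0]],[[0,5.4,-2.6],[0,0,0]],[[0,6.2,-2.8],[0,0,0]],[[0,6.9,-3.0],[0,0,0]],[[0,7.5,-3.2],[0,0,0]]]'

```text
t: 10.47
eef_pos: [0.6082, -0.0112, 0.2885]
tool_rot: [0.666, 0.746, -0.0, -0.0]
force: [0.9, 3.0, -8.1]
gripper_width: 0.0091
```

```bash
python3 -c "
from h import *
st()"
```

```text
t 10.4667 tcp [ 0.6082 -0.0112  0.2885] F [ 0.9  3.  -8.1] w 0.0091 j [-0.48  0.36  0.57  1.58 -0.2   1.26  0.24]
shift cm [-0.08  4.77 -0.15] turn [-0.04 -0.02  0.2 ]
gp box [ 0.0283 -0.0263  0.3072] r 0.2175 theta 1.349
```

Emit:
send_rows --series '[[[0,0.7,-0.1],[0,0,0]],[[0,1.4,-0.2],[0,0,0]],[[0,2.1,-0.3],[0,0,0]],[[0,2.8,-0.3],[0,0,0]],[[0,3.4,-0.4],[0,0,0]],[[0,3.9,-0.4],[0,0,0]],[[0,4.3,-0.4],[0,0,0]],[[0,4.6,-0.4],[0,0,0]],[[0,4.7,-0.4],[0,0,0]],[[0,4.7,-0.4],[0,0,0]]]'

```text
t: 11.3
eef_pos: [0.6545, -0.0059, 0.2925]
tool_rot: [0.666, 0.746, 0.0, -0.0]
force: [-1.2, 5.6, -7.0]
gripper_width: 0.0092
```

```bash
python3 -c "
from h import *
st()
for c in('scene','top'):
  im=env.snapshot(c);x0,y0=(150,40) if c=='scene' else (160,80)
  cv2.imwrite('pics/%s6.png'%c,np.clip(cv2.resize(im[y0:y0+200,x0:x0+250],None,fx=3,fy=3,interpolation=2)*1.6,0,255).astype(np.uint8))
  for q in('tbar','hinge_mid','mirror','bottle','fork','driver'):print(c,q,[(np.round(d['xy'],1).tolist(),round(d['score'],2)) for d in env.place_of(q,c)[:1]])
st()"
```

```text
t 11.3 tcp [ 0.6545 -0.0059  0.2925] F [-1.2  5.6 -7. ] w 0.0092 j [-0.44  0.45  0.56  1.45 -0.24  1.31  0.25]
shift cm [-0.08  0.11  0.25] turn [-0.01 -0.02  0.2 ]
gp box [ 0.0749 -0.0262  0.3112] r 0.2144 theta 1.565
scene tbar [([227.3, 123.6], 0.64)]
scene hinge_mid [([233.2, 193.5], 0.84)]
scene mirror [([229.0, 266.5], 0.96)]
scene bottle [([335.8, 180.5], 0.58)]
scene fork [([321.4, 237.2], 0.95)]
scene driver [([173.8, 169.9], 0.44)]
top tbar []
top hinge_mid [([275.8, 172.3], 0.77)]
top mirror [([255.8, 142.6], 0.87)]
top bottle [([212.1, 269.8], 0.63)]
top fork [([200.6, 203.6], 0.54)]
top driver []
t 12.0 tcp [ 0.6542 -0.006   0.2927] F [-0.4  5.8 -7.4] w 0.0091 j [-0.44  0.45  0.57  1.45 -0.24  1.31  0.25]
shift cm [-0.08  0.14  0.27] turn [ 0.   -0.03  0.2 ]
gp box [ 0.0746 -0.0262  0.3114] r 0.2146 theta 1.564
```

View pics/scene6.png

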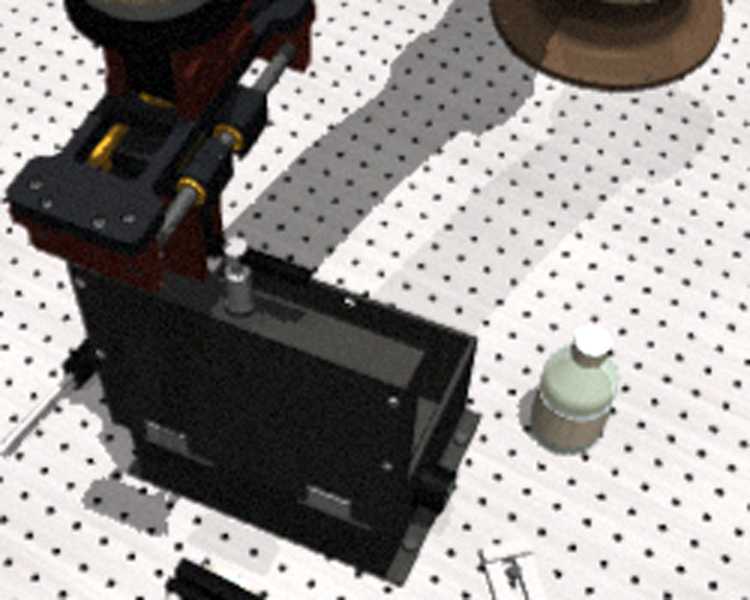

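View pics/top6.png

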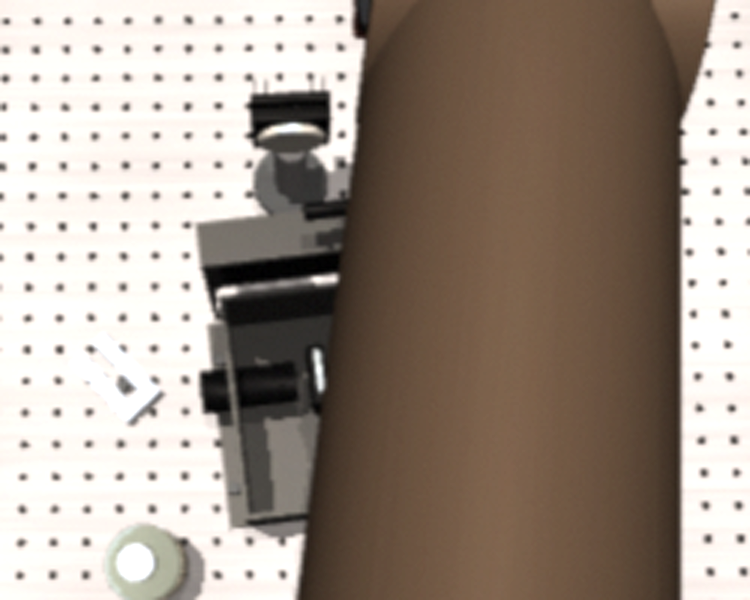

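Run:
```python
from h import *
for th in(1.47,1.52,1.57,1.62,1.67):
    c,s=np.cos(th),np.sin(th)
    P=[]
    for x,z in((-.17,.006),(-.17,-.021)):
      for y in(.1045,):
        P.append(box([.084+x*c+z*s,y,.097-x*s+z*c]))
    print(th,((proj("scene",P)+.5-[150,40])*3).round(0).tolist(),((proj("top",P)+.5-[160,80])*3).round(0).tolist())
a=cv2.imread("pics/scene0.png");b=env.snapshot("scene")
for n,(x,y,w,h) in dict(mirror=(200,222,50,60),bottle=(322,140,40,55),fork=(300,215,45,45),driver=(145,150,40,45)).items():
    t=a[y:y+h,x:x+w];m=cv2.matchTemplate(b[y-8:y+h+8,x-8:x+w+8],t,cv2.TM_CCOEFF_NORMED);_,v,_,l=cv2.minMaxLoc(m);print(n,round(v,3),l[0]-8,l[1]-8)
st()
```

```text
1.47 [[417.0, 368.0], [435.0, 334.0]] [[198.0, 247.0], [203.0, 292.0]]
1.52 [[410.0, 380.0], [430.0, 344.0]] [[196.0, 233.0], [201.0, 278.0]]
1.57 [[404.0, 392.0], [424.0, 354.0]] [[195.0, 220.0], [199.0, 264.0]]
1.62 [[398.0, 405.0], [418.0, 365.0]] [[193.0, 206.0], [198.0, 249.0]]
1.67 [[391.0, 418.0], [412.0, 376.0]] [[192.0, 193.0], [196.0, 235.0]]
mirror 0.998 0 0
bottle 0.997 0 0
fork 0.996 0 0
driver 0.917 0 0
t 12.05 tcp [ 0.6542 -0.0059  0.2927] F [-0.6  5.7 -6.9] w 0.0092 j [-0.44  0.45  0.56  1.45 -0.24  1.31  0.25]
shift cm [-0.08  0.14  0.27] turn [-0.   -0.03  0.2 ]
gp box [ 0.0746 -0.0262  0.3114] r 0.2146 theta 1.564
```

Emit:
send_rows --series '[[[0,0.1,0],[0,0,0]],[[0,0.2,0],[0,0,0]],[[0,0.2,0],[0,0,0]],[[0,0.2,0],[0,0,0]],[[0,0.2,0],[0,0,0]],[[0,0.2,0],[0,0,0]],[[0,0.2,0],[0,0,0]],[[0,0.2,0],[0,0,0]],[[0,0.2,0],[0,0,0]],[[0,0.2,0],[0,0,0]]]'

```text
t: 12.88
eef_pos: [0.6561, -0.0058, 0.2927]
tool_rot: [0.666, 0.746, 0.0, -0.0]
force: [-1.6, 4.8, -6.7]
gripper_width: 0.009
```

```bash
python3 -c "
from h import *
st();print(env.observe()['dq'].round(3))
print(env.finish_job())"
```

```text
t 12.8833 tcp [ 0.6561 -0.0058  0.2927] F [-1.6  4.8 -6.7] w 0.009 j [-0.44  0.45  0.56  1.45 -0.25  1.31  0.25]
shift cm [-0.08 -0.05  0.27] turn [-0.01 -0.03  0.2 ]
gp box [ 0.0765 -0.0262  0.3114] r 0.2145 theta 1.573
[-0.001 -0.001  0.     0.001  0.     0.001 -0.   ]
the job is handed in; nothing more can be done
None
```

The latch was pulled to its stop with the lid shut, and the lid then swung up to upright. I handed the job in at about 12.9 s with the gripper still closed on the T-bar.

- **Latch:** I gripped the right half of the bar front and back from above. The hand moved 12.0 mm out and the force rose to about 15 N. That is above the 9 N spring force at the stop, so it was against the stop before I lifted.
- **Lid angle:** The arm's position gives 1.573 rad, with the joints at rest. The highest angle at any check was this final one, so there was no sign of it tipping back past upright.
- **Disagreement:** Before a last 2 mm nudge, worth about 0.01 rad, the arm's position gave 1.564 rad. The lid edges gave roughly 1.555 rad in the top picture and 1.54 in the scene picture, which is within what I can read from them. I took no picture after the nudge.
- **Things around the box:** Comparing the scene pictures from the start and near the end, the mirror, bottle, fork and driver all showed zero shift. The driver's match was the weakest (0.92). The top camera's view of it was blocked by the arm.
- **Forces:** At the end there was a steady sideways force of about 5 N and about 7 N from the latch spring. The largest I read was about 20 N, during the first part of the lift.

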